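# Turn over the tube end disc that lies wrong side up

## Robot

A 6-joint arm with a two-finger parallel gripper is mounted at the origin on the work surface. World frame = base frame: x ahead of the robot, y to its left, z up, the work surface at z = 0. Lengths are in mm, angles in rad, forces in N, time in s.
With the tool pointing down it reaches from about 375 to 925 mm from the base axis. Payload 5.7 kg.
Tool frame: the origin (TCP) lies at the very end of the fingers, on their centre line; the grasp point (between the pads) lies env.grip_depth behind it (env.grip_depth is the distance from the TCP to the grasp point, in mm); z points along the fingers, y is the direction in which the jaws open and shut (so a half turn about z gives the same grasp; the last joint's range is limited). The gripper opens to 85 mm and grips with 20 to 120 N. Pads are 22 mm wide; open, the fingers measure 114 mm over their backs; the gripper's body (76 mm by 85 mm) begins 54 mm behind the grasp point. The pads swing forward as they close: fully open they stand 13 mm farther back than shut.
Start: joints at [-1.247, 0.359, 1.51, -0, 1.272, -0.115], TCP at [254.893, -543.132, 231.267] pointing down, gripper open.
Joint ranges: [-2.97, 2.97], [-1.01, 2.36], [0.21, 2.38], [-0.96, 4.11], [0.2, 2.71], [-2.98, 2.98]. Speed limits (rad/s): [2.39, 2.39, 3.14, 3.14, 3.14, 3.14].

## Interface

Orientations are given as a 3x3 rotation matrix whose columns are the frame's x, y, z axes.
In Python, from cell import env, optics gives the robot as it stands.
- The arm moves only by the tool move_arm, never from a script. Its argument "increments" is a list of rows, each a list of 5 numbers: the shift along the tool's x, y, z normalised to -1 to 1, where 1 is 250 mm, then the turn about the tool's z normalised to -1 to 1, where 1 is 90 degrees, then the opening, from -1 (shut) to 1 (fully open). A call has exactly 5 rows; each row is the pose to reach, as a shift and turn from the pose commanded when the call began, along the tool's axes at that moment; what a row does not reach only later rows make up. A row lasts 1/10 s, in which the tool goes at most 50 mm and 8.59 degrees, less where a joint would pass 70% of its speed; a pose out of reach is approached as far as the arm can. A call with a number of a shift or a turn outside -1 to 1 is refused whole. A call with a gripper value outside its range is refused whole. The fingers move at their own pace and stop on an object; "squeeze" is the grip in N (left out, the last holds). Time passes only in rows, so rows that repeat a pose let the fingers close, or fill a call up. It gives the time, the measured TCP pose, the force and the opening at its end, in the units of the state.
- env.observe(): the state, without advancing time (a new reading comes with each control period).
- optics.capture(name): name is "scene" or "side" or "wrist"; returns (picture, depth): 420x560x3 uint8, blue, green, red; 420x560 float32, mm along the optical axis (not along the pixel's ray), 0 where there is no reading.
- optics.camera_info(name): a dict with "camera_matrix" (3x3 intrinsics, pixels), "rvec" (rotation vector, rad) and "tvec" (3), from world to camera coordinates, as OpenCV has them. Camera axes: x right, y down, z forward; pixel columns grow to the right and rows downward; lengths in mm; the calibration is good to about 2 mm. A picture is of the moment at which its call begins: read the wrist's pose just before it. camera_info takes no time and is no camera call; for the wrist camera it gives the pose at the moment of the call.
- env.close_job(): hands the job in, once; it reports no verdict.
The state is a dict: "time_s": time; "qpos": joint angles; "joint_vel": joint speeds; "effort": joint torques, N m; "tcp_pos": TCP position; "eef_rot": TCP orientation; "force": force on the tool from outside, world axes, zero at the start; "ft_torque": the same for the moment, N m; "finger_gap": finger opening in mm.
Only numpy, scipy, OpenCV 4.12 (cv2) and the standard library are available. Lean on these libraries where they do the work, as an engineer would, in place of code of your own. Each camera call takes 0.05 s, during which the arm holds its last target.

## Task

Two end discs for shipping tubes lie on the lower step of the step board, sticking out over its front edge; one shows its brown face. Pick up the spatula, put its blade under the overhanging edge of that disc and turn it over onto the upper step, so that it lies there flat with its orange face up. Touch the discs only with the spatula, leave the other disc as it lies, and at the end set the spatula down gently on the bench top, standing on its blade and foot as it was, and let go.

Things in the scene. Friction and masses are not known exactly. Their poses are not given: they have to be found in the camera images.
- spatula: Spatula standing level on the bench, 150 g. Origin on the bench below the handle's middle (the grip); x to the blade, z up. Handle: black bar x -60..60, 20 wide, centre at z 35, 22 tall, free below for a grip from above. Steel shank down to the flat level blade: x 100..190, 60 wide, z 0..2.5. Black foot under the handle's rear end, x -55..-45, 50 wide, down to z 0.
- step_board: Fixed board with two steps, 260 wide along y. Origin on the bench under the riser, mid-width; x level from lower to upper step, z up. Grey lower step: x -60..0, top z 30, upright front face at x -60. Blue upper step: x 0..125, top z 36; the 6 mm riser stops a disc's far rim. Blue stop strip x 125..137, top z 50. The bench in front is clear.
- brown_disc: Stiff disc to turn over: 90 diameter, 8 thick, about 60 g, one face brown (up at start), the other orange. Origin: centre, mid-thickness; z out of the brown face. Lies on the lower step at board y +62 or -62, far rim 1-2 from the riser, near rim overhanging the front edge by 31. Lifted there, it pivots on its far rim against the riser and, past upright, falls onto the upper step.
- orange_disc: A like disc, 90 diameter, 8 thick, that already lies right, orange face up, at the other place on the lower step; to be left alone. Origin: centre, mid-thickness; z points up, out of its orange face.
Things that resemble listed ones, but are neither listed nor needed, are in the scene too. What is shaped like the brown_disc but pink, red or turquoise is not meant.

How it is judged (in metres and radians):
On the way, in this order (a step that is already met when the one before it is completed fails the run):
1. the brown disc is tipped up by the spatula (angle between brown_disc's own z axis and vertical above 0.5 rad and contact force between spatula and brown_disc above 0.03 N), for 0.1 s.
2. the disc lies flat on the upper step, orange face up (angle between brown_disc's own z axis and vertical above 2.967 rad and x of brown_disc in the frame of step_board between 0.01 and 0.115 m and y of brown_disc in the frame of step_board between -0.13 and 0.13 m and z of brown_disc in the frame of step_board between 0.035 and 0.05 m and linear speed of brown_disc below 0.02 m/s), for 0.2 s.
At the end, for the whole second after the job is handed in: The disc that was brown side up lies flat (10 degrees) and still, orange up, its centre above the upper step. The other disc is within 15 mm of its start, orange up. The spatula stands on the bench on blade and foot, upright within 10 degrees, within 10 mm of bench height, still and released (all of step 2 and distance of orange_disc from where it was at the start of the episode below 0.015 m and angle between each of orange_disc, spatula's own z axis and vertical below 0.17 rad and height (world z) of spatula between -0.01 and 0.01 m and linear speed of spatula below 0.02 m/s and contact force between the fingers and spatula below 0.05 N); the robot touches nothing.
It fails at once if the robot itself touches a disc (contact force between any of the fingers, the arm and brown_disc above 0.5 N or contact force between any of the fingers, the arm and orange_disc above 0.5 N).
It fails at once if the other disc is pushed more than 20 mm away or tipped (distance of orange_disc from where it was at the start of the episode above 0.02 m or angle between orange_disc's own z axis and vertical above 0.4 rad).
It fails at once if the spatula is dropped or thrown (linear speed of spatula above 0.9 m/s and contact force between the fingers and spatula below 0.1 N).
It also fails if it takes over 58 s, if anything falls off the work surface, if the arm or the gripper's body presses on something with over 40 N, if the wrist force passes 120 N, or if a joint passes its speed limit or range.

## Working session

There is one attempt and no reset: what is moved stays moved. The work goes in short steps, Python scripts to look and compute and a tool call to move; the robot and the scene stay as the last step left them, time stands still between calls to the robot, and variables do not carry over. Pictures are saved under pics/ and viewed, and the job is handed in when it is done.

Besides the shell and the picture viewer there is one more tool, called after "Emit:" as name(argument=value, ...) on one line, values as JSON. move_arm: Moves the arm, as the interface text tells. Its arguments: {"type":"object","properties":{"increments":{"type":"array","items":{"type":"array","items":{"type":"number","minimum":-1,"maximum":1}}},"squeeze":{"type":"number"}},"required":["increments"]}

```bash
ls; mkdir -p pics
python3 - <<'E'
from cell import env, optics
import cv2,json
s=env.observe();print(s, env.grip_depth)
for n in ["scene","side","wrist"]:
    i=optics.camera_info(n);print(n,i)
    p,d=optics.capture(n);cv2.imwrite(f"pics/{n}0.png",p)
    import numpy as np;np.savez(f"{n}0.npz",p=p,d=d,K=i["camera_matrix"],r=i["rvec"],t=i["tvec"])
E
```

```text
pics
{'time_s': 0.0, 'qpos': array([-1.24710114e+00,  3.59494549e-01,  1.51144352e+00, -9.14740671e-06,
        1.27250263e+00, -1.15095097e-01]), 'joint_vel': array([-1.46129700e-03, -6.42520501e-06,  3.06273272e-04,  1.30021589e-03,
        2.06175613e-04,  1.27563040e-04]), 'effort': array([ 1.14088823e-03, -5.27617836e+01, -2.78616893e+01,  2.03001707e-05,
        1.31669466e-02, -2.44762026e-05]), 'tcp_pos': array([ 254.67971322, -542.50790242,  230.45559689]), 'eef_rot': array([[ 9.05265182e-01,  4.24846555e-01, -5.96098738e-04],
       [ 4.24846924e-01, -9.05263515e-01,  1.74928260e-03],
       [ 2.03550245e-04, -1.83681534e-03, -9.99998292e-01]]), 'force': array([ 0.20653003, -0.06253895, -0.84493488]), 'ft_torque': array([0.03071557, 0.06113979, 0.01255215]), 'finger_gap': 85.33110024497456} 18.700000000000003
scene {'camera_matrix': array([[497.57027767,   0.        , 285.16136543],
       [  0.        , 497.57027767, 210.6301155 ],
       [  0.        ,   0.        ,   1.        ]]), 'rvec': array([ 2.46797057,  0.86880246, -0.24748191]), 'tvec': array([-364.78263187, -222.0070813 , 1233.87901422])}
side {'camera_matrix': array([[404.3161934 ,   0.        , 271.10313456],
       [  0.        , 404.3161934 , 205.28247489],
       [  0.        ,   0.        ,   1.        ]]), 'rvec': array([ 0.15958285, -2.79463072,  1.33234078]), 'tvec': array([497.3734391 , 102.95794075, 802.16744183])}
wrist {'camera_matrix': array([[378.15089444,   0.        , 285.27631521],
       [  0.        , 378.15089444, 210.32693317],
       [  0.        ,   0.        ,   1.        ]]), 'rvec': array([-2.45693934,  1.56106237,  0.20952807]), 'tvec': array([-599.14630167,  -33.61864088,  378.80968623])}
```

View pics/scene0.png

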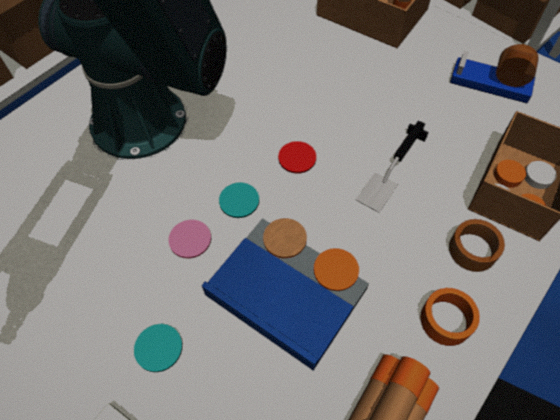

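View pics/side0.png

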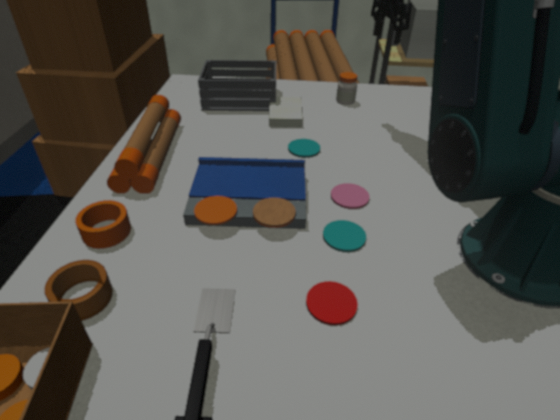

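View pics/wrist0.png

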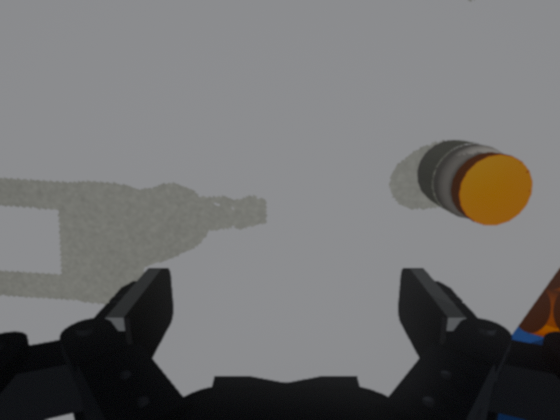

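```bash
cat > h.py <<'E'
import numpy as np,cv2
def load(n):
    z=np.load(n+".npz");return z["p"],z["d"],z["K"],z["r"],z["t"]
def ray(uv,K,r,t):
    R=cv2.Rodrigues(np.array(r))[0];uv=np.atleast_2d(uv).astype(float)
    d=np.c_[(uv-K[:2,2])/[K[0,0],K[1,1]],np.ones(len(uv))]
    return -R.T@np.array(t).ravel(), d@R
def plane(uv,z,K,r,t):
    o,d=ray(uv,K,r,t);return o+d*((z-o[2])/d[:,2])[:,None]
def depthpts(uv,d,K,r,t):
    uv=np.atleast_2d(uv);o,dd=ray(uv,K,r,t)
    return o+dd*d[uv[:,1].astype(int),uv[:,0].astype(int)][:,None]
E
python3 - <<'E'
from h import *
for n in ["scene0","side0"]:
    p,d,K,r,t=load(n);hsv=cv2.cvtColor(p,cv2.COLOR_BGR2HSV)
    for nm,lo,hi in [("orange",(5,80,80),(22,255,255)),("blue",(105,120,50),(125,255,255)),("black",(0,0,0),(179,255,45)),]:
        m=cv2.inRange(hsv,lo,hi)
        for c in cv2.findContours(m,cv2.RETR_EXTERNAL,cv2.CHAIN_APPROX_NONE)[0]:
            if cv2.contourArea(c)<250: continue
            e=cv2.fitEllipse(c); u=c[:,0].mean(0)
            rr=cv2.minAreaRect(c)
            mask=np.zeros(m.shape,np.uint8);cv2.drawContours(mask,[c],-1,255,-1)
            vs=np.argwhere(mask>0)[:,::-1];P=depthpts(vs,d,K,r,t)
            print(n,nm,np.round(e[0]),np.round(e[1]),"area",cv2.contourArea(c),"med",np.round(np.median(P,0),1),"hsv",np.median(hsv[mask>0],0), "plane38",np.round(plane(e[0],38,K,r,t),1))
p,d,K,r,t=load("scene0");a=cv2.resize(p[100:370,190:440],None,fx=3,fy=3,interpolation=cv2.INTER_CUBIC)[:600*2];a=cv2.resize(a,None,fx=.74,fy=.74);print(a.shape);cv2.imwrite("pics/crop0.png",a)
E
```

```text
scene0 orange [408. 393.] [49. 72.] area 2447.0 med [ 854.9 -156.2   91.9] hsv [ 13. 177. 147.] plane38 [[ 859.5 -146.2   38. ]]
scene0 orange [378. 384.] [15. 99.] area 941.0 med [ 811.7 -172.6   50.3] hsv [ 13. 152. 121.] plane38 [[ 810.9 -165.8   38. ]]
scene0 orange [452. 315.] [52. 58.] area 2263.0 med [851.4  37.1  31.3] hsv [ 12. 200. 160.] plane38 [[849.7  24.1  38. ]]
scene0 orange [336. 269.] [42. 45.] area 1480.0 med [624.9 -34.9  38.4] hsv [ 13. 208. 164.] plane38 [[624.8 -34.4  38. ]]
scene0 orange [479. 240.] [40. 51.] area 1612.0 med [815.4 214.6  35.2] hsv [ 13. 168. 121.] plane38 [[815.4 200.3  38. ]]
scene0 orange [284. 238.] [39. 43.] area 1297.0 med [501.9 -43.5  38.4] hsv [ 14. 143. 145.] plane38 [[501.5 -43.3  38. ]]
scene0 orange [528. 164.] [71. 98.] area 2918.5 med [811.7 426.5  21.9] hsv [ 13. 144. 142.] plane38 [[809.7 442.4  38. ]]
scene0 orange [525.  53.] [16. 33.] area 321.5 med [662.1 674.  117.6] hsv [ 12. 189. 100.] plane38 [[649.  775.8  38. ]]
scene0 blue [538. 356.] [ 55. 140.] area 4066.0 med [1170.3  464.1 -749.4] hsv [109. 191.  94.] plane38 [[
[... 3088 characters left out ...]
[60.  6. 40.] plane38 [[ 686.9 -621.9   38. ]]
side0 black [237.  69.] [15. 96.] area 888.0 med [ 708.5 -742.2   68.5] hsv [45.  7. 38.] plane38 [[ 718.  -827.8   38. ]]
side0 black [141.  81.] [40. 85.] area 2375.0 med [ 1273.8 -1222.7  -193.5] hsv [ 15. 138.  35.] plane38 [[1023.5 -675.4   38. ]]
side0 black [501. 126.] [135. 342.] area 32337.5 med [182.1  77.  318.9] hsv [ 88. 104.  27.] plane38 [[-102.  -491.6   38. ]]
side0 black [390.  33.] [39. 85.] area 1550.5 med [ 233.8 -569.   288.4] hsv [40. 22. 24.] plane38 [[  111.7 -1348.1    38. ]]
side0 black [123.  27.] [52. 73.] area 2520.0 med [ 1309.7 -1216.8    49. ] hsv [ 16. 151.  32.] plane38 [[ 1333.1 -1276.6    38. ]]
(599, 555, 3)
```

View pics/crop0.png

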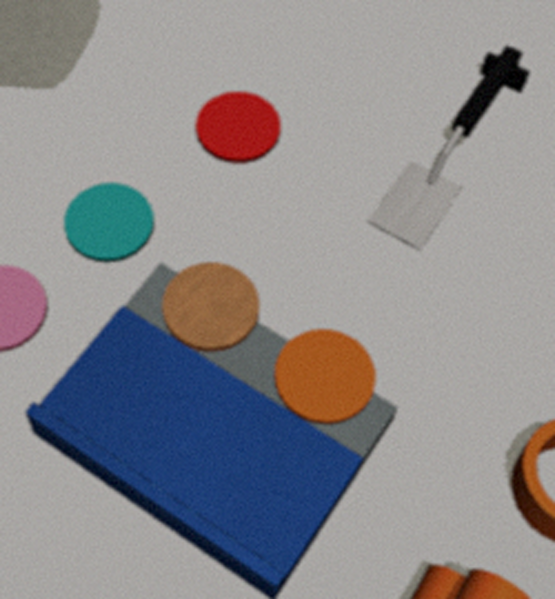

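```bash
cat >> h.py <<'E'
def inc(target,yaw_deg=None):
    """normalised shift in the tool axes and turn, from measured pose"""
    from cell import env
    s=env.observe();R=s["eef_rot"];sh=R.T@(np.array(target)-s["tcp_pos"])/250
    cur=np.degrees(np.arctan2(R[1,0],R[0,0]))
    print("pos",np.round(s["tcp_pos"],1),"yaw",round(cur,2),"gap",round(s["finger_gap"],1),"t",s["time_s"],"F",np.round(s["force"],1),"q",np.round(s["qpos"],2))
    tr=0
    if yaw_deg is not None: tr=-((yaw_deg-cur+180)%360-180)/90
    print("inc",np.round(sh,4),"turn",round(tr,4))
    return sh,tr
E
python3 - <<'E'
from h import *
from cell import env
p,d,K,r,t=load("wrist0");R=cv2.Rodrigues(r)[0];c=-R.T@t
s=env.observe();print("cam in tool",s["eef_rot"].T@(c.ravel()-s["tcp_pos"]));print("cam axes in tool\n",np.round(s["eef_rot"].T@R.T,3))
# spatula handle mask
for n in ["scene0","side0"]:
    p,d,K,r,t=load(n);hsv=cv2.cvtColor(p,cv2.COLOR_BGR2HSV);m=cv2.inRange(hsv,(0,0,0),(179,255,45))
    yy,xx=np.nonzero(m);uv=np.c_[xx,yy];P=depthpts(uv,d,K,r,t)
    k=(abs(P[:,0]-565)<80)&(abs(P[:,1]-345)<110)&(P[:,2]>-5)&(P[:,2]<60);uv=uv[k];Q=plane(uv,46,K,r,t)
    print(n,k.sum(),Q.min(0),Q.max(0)); 
    k2=P[k][:,2]>38; Q=Q[k2]; l=cv2.fitLine(Q[:,:2].astype(np.float32),cv2.DIST_HUBER,0,.01,.01).ravel();print(l,np.degrees(np.arctan2(l[1],l[0])), Q.mean(0),P[k][k2].mean(0))
for n,uv in [("scene0",(377,192)),("side0",(215,310))]:
    p,d,K,r,t=load(n);print(n,plane(uv,2.5,K,r,t),depthpts(uv,d,K,r,t))
inc([530,180,230],80)
E
```

```text
cam in tool [ 6.67218450e+01 -1.24492654e-01 -1.43124456e+02]
cam axes in tool
 [[-0.    -0.965 -0.262]
 [ 1.    -0.     0.   ]
 [-0.    -0.262  0.965]]
scene0 456 [545.78495969 266.37414503  46.        ] [594.6668628  393.97579085  46.        ]
[ 8.9688927e-02 -9.9596983e-01  5.6770905e+02  3.3229520e+02] -84.85429 [567.75271677 332.07293093  46.        ] [567.7528882  332.0720132   45.98819429]
side0 1206 [534.17910528 280.93224855  46.        ] [579.08063673 396.39908646  46.        ]
[ 7.9391599e-02 -9.9684352e-01  5.6249792e+02  3.4244232e+02] -85.446396 [562.46664295 342.8642993   46.        ] [562.74598501 342.26205722  44.78847584]
scene0 [[578.88626247 192.1357324    2.5       ]] [[579.86889564 189.51772384   6.52303565]]
side0 [[575.90053047 195.8446512    2.5       ]] [[575.517565   196.98334236   4.09209603]]
pos [ 254.7 -542.6  230.6] yaw 25.14 gap 85.2 t 0.15 F [ 0.1 -0.8 -0.2] q [-1.25  0.36  1.51  0.    1.27 -0.12]
inc [ 2.2249 -2.1488  0.0061] turn -0.6095
```

```bash
python3 -c "
from h import *
inc([560,60,270],95)"
```

```text
pos [ 254.7 -542.6  230.6] yaw 25.14 gap 85.2 t 0.15 F [ 0.1 -0.8 -0.2] q [-1.25  0.36  1.51  0.    1.27 -0.12]
inc [ 2.1296 -1.6636 -0.1547] turn -0.7762
```

Emit:
move_arm(increments=[[0.15, -0.12, -0.03, -0.09, 1], [0.3, -0.24, -0.06, -0.18, 1], [0.46, -0.36, -0.09, -0.27, 1], [0.62, -0.48, -0.12, -0.36, 1], [0.78, -0.6, -0.15, -0.45, 1]])

```text
time_s: 0.65
tcp_pos: [367.3, -324.1, 268.7]
eef_rot: [[0.408, 0.913, -0.0], [0.913, -0.408, 0.0], [0.0, -0.0, -1.0]]
force: [1.6, -0.4, 0.2]
finger_gap: 85.4
```

```bash
python3 -c "
from h import *
inc([560,60,270],95)"
```

```text
pos [ 367.3 -324.1  268.7] yaw 65.94 gap 85.4 t 0.65 F [ 1.6 -0.4  0.2] q [-0.86  0.16  1.69  0.    1.29 -0.44]
inc [ 1.7172  0.0774 -0.0049] turn -0.3229
```

Emit:
move_arm(increments=[[0.2, 0.01, 0, -0.08, 1], [0.4, 0.02, 0, -0.16, 1], [0.6, 0.03, 0, -0.24, 1], [0.8, 0.035, 0, -0.32, 1], [1.0, 0.045, 0, -0.32, 1]])

```text
time_s: 1.15
tcp_pos: [480.4, -101.0, 268.5]
eef_rot: [[-0.081, 0.997, -0.0], [0.997, 0.081, 0.0], [0.0, -0.0, -1.0]]
force: [1.4, 0.0, 0.7]
finger_gap: 85.7
```

```bash
python3 -c "
from h import *
inc([560,60,270],95)"
```

```text
pos [ 480.4 -101.   268.5] yaw 94.64 gap 85.7 t 1.15 F [1.4 0.  0.7] q [-0.35  0.17  1.69  0.    1.29 -0.43]
inc [ 0.6163  0.3693 -0.0059] turn -0.004
```

Emit:
move_arm(increments=[[0.16, 0.1, 0, 0, 1], [0.32, 0.19, 0, 0, 1], [0.48, 0.29, 0, 0, 1], [0.616, 0.369, 0, 0, 1], [0.616, 0.369, 0, 0, 1]])

```text
time_s: 1.65
tcp_pos: [561.8, 61.8, 268.2]
eef_rot: [[-0.082, 0.997, 0.001], [0.997, 0.082, 0.002], [0.002, 0.001, -1.0]]
force: [-0.7, -0.8, 0.1]
finger_gap: 85.6
```

```bash
cat >> h.py <<'E'
def snap(n,name):
    from cell import env,optics
    i=optics.camera_info(n);p,d=optics.capture(n);cv2.imwrite(f"pics/{name}.png",p)
    np.savez(f"{name}.npz",p=p,d=d,K=i["camera_matrix"],r=i["rvec"],t=i["tvec"])
E
python3 -c "
from h import *
snap('wrist','w1');inc([565,200,270],95)"
```

```text
pos [560.6  59.6 268.1] yaw 94.65 gap 85.5 t 1.7 F [ 0.4 -0.8 -0.7] q [-0.02  0.28  1.54  0.    1.33 -0.1 ]
inc [ 0.5584  0.0631 -0.0077] turn -0.0038
```

View pics/w1.png

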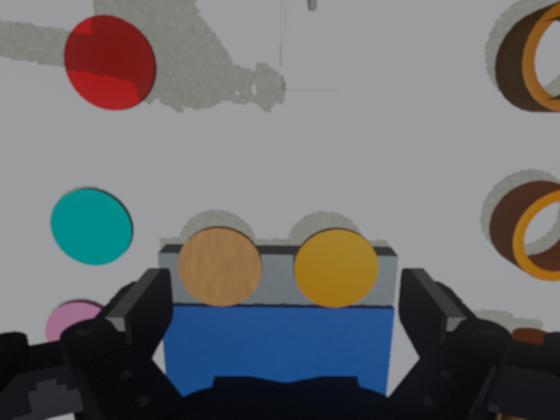

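Emit:
move_arm(increments=[[0.2, 0.0, 0, 0, 1], [0.4, 0.03, 0, 0, 1], [0.6, 0.05, 0, 0, 1], [0.8, 0.08, 0, 0, 1], [0.8, 0.08, 0, 0, 1]])

```text
time_s: 2.2
tcp_pos: [564.3, 262.6, 268.3]
eef_rot: [[-0.081, 0.997, -0.0], [0.997, 0.081, 0.002], [0.002, 0.0, -1.0]]
force: [0.6, -0.3, -0.2]
finger_gap: 85.2
```

```bash
python3 -c "
from h import *
snap('wrist','w2');
p,d,K,r,t=load('w1');hsv=cv2.cvtColor(p,cv2.COLOR_BGR2HSV)
m=cv2.inRange(hsv,(5,80,80),(28,255,255))
for c in cv2.findContours(m,cv2.RETR_EXTERNAL,cv2.CHAIN_APPROX_NONE)[0]:
    if cv2.contourArea(c)<2000: continue
    Q=plane(c[:,0].astype(float),38,K,r,t);print(cv2.fitEllipse(c)[0],cv2.minEnclosingCircle(Q[:,:2].astype(np.float32)),cv2.fitEllipse(Q[:,:2].astype(np.float32)))
inc([565,200,270],95)"
```

```text
(335.398681640625, 267.5076599121094) ((624.03466796875, -33.1145133972168), 46.247196197509766) ((623.9523315429688, -32.76494598388672), (89.40772247314453, 91.06340026855469), 18.246278762817383)
(219.42430114746094, 266.0850524902344) ((500.3542785644531, -41.359073638916016), 46.06687545776367) ((500.53179931640625, -41.152164459228516), (88.61954498291016, 90.71177673339844), 166.2244415283203)
pos [564.2 260.  268.2] yaw 94.61 gap 85.6 t 2.25 F [-0.6 -0.6  0.8] q [0.32 0.36 1.41 0.   1.37 0.24]
inc [-0.2393 -0.0162 -0.0072] turn -0.0043
```

View pics/w2.png

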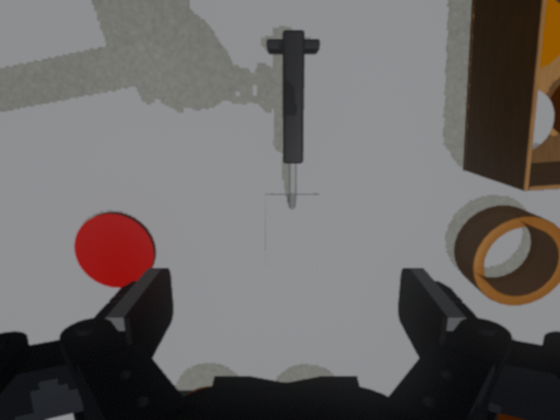

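```bash
python3 -c "
from h import *
p,d,K,r,t=load('w2');g=cv2.cvtColor(p,cv2.COLOR_BGR2GRAY)
m=(g<70).astype(np.uint8);m[170:]=0;m[:,:260]=0;m[:,330:]=0
yy,xx=np.nonzero(m);uv=np.c_[xx,yy]
P=depthpts(uv,d,K,r,t);Q=plane(uv,46,K,r,t)
print('z median',np.percentile(P[:,2],[5,25,50,75,95]))
rows=[]
for y in range(62,158):
    c=np.nonzero(m[y,270:316])[0]+270
    rows.append(((c.min()+c.max())/2,y,c.max()-c.min()+1))
rows=np.array(rows);print('widthpx',np.median(rows[:,2]))
C=plane(rows[:,:2],46,K,r,t);l=cv2.fitLine(C[:,:2].astype(np.float32),cv2.DIST_HUBER,0,.01,.01).ravel()
print('line',l,np.degrees(np.arctan2(l[1],l[0])))
hy=np.nonzero(m[:,293])[0];print('rows handle',hy.min(),hy.max())
A=plane([(293,hy.min()),(293,hy.max()+1)],46,K,r,t);print('ends z46',A, np.linalg.norm(A[0]-A[1]))
fy=np.nonzero(m[:,312])[0];print('foot rows',fy.min(),fy.max())
B=plane([(265,194),(319,194),(265,265)],2.5,K,r,t);print('blade',B,np.linalg.norm(B[0]-B[1]), 'ang',np.degrees(np.arctan2(B[1,1]-B[0,1],B[1,0]-B[0,0])), 'mid',(B[0]+B[1])/2)
# two-view height: front end of handle, w2 vs scene
p2,d2,K2,r2,t2=load('scene0');hs=cv2.cvtColor(p2,cv2.COLOR_BGR2GRAY)
for uv2 in [(397,161)]:
    o1,a=ray((293,163),K,r,t);o2,b=ray(uv2,K2,r2,t2)
    a=a[0]/np.linalg.norm(a[0]);b=b[0]/np.linalg.norm(b[0])
    s=np.linalg.lstsq(np.c_[a,-b],o2-o1,rcond=None)[0];print('tri',o1+s[0]*a,o2+s[1]*b)
a=cv2.resize(p2[110:220,345:440],None,fx=6,fy=5.4);cv2.imwrite('pics/c2.png',a)
"
```

```text
z median [29.77303642 45.54126404 46.36403594 46.97947009 47.84350095]
widthpx 20.0
line [ 8.5835874e-02 -9.9630928e-01  5.6657666e+02  3.2415042e+02] -85.075905
rows handle 31 162
ends z46 [[560.90789724 395.11881995  46.        ]
 [571.02994274 278.10662562  46.        ]] 117.44917806280415
foot rows 40 53
blade [[544.46505385 235.31255582   2.5       ]
 [604.09890684 240.1483812    2.5       ]
 [550.14150727 150.7057277    2.5       ]] 59.82960495696965 ang 4.636082058381114 mid [574.28198035 237.73046851   2.5       ]
tri [571.65225477 275.42003261  26.52482259] [573.54879785 276.02939228  26.50136401]
```

View pics/c2.png

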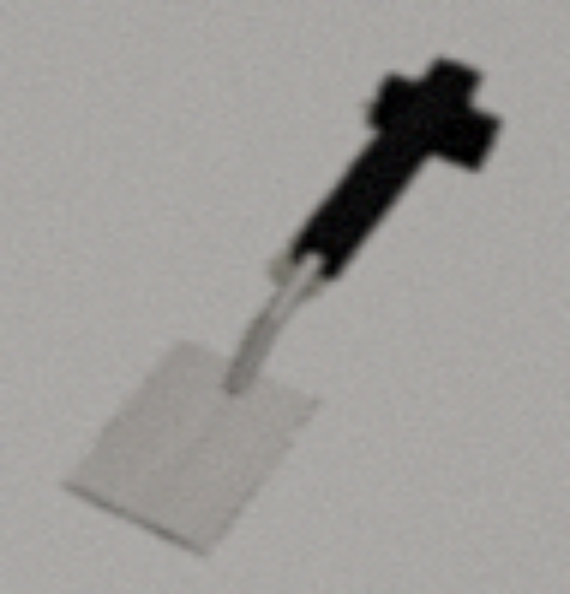

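```bash
python3 -c "
from h import *
p,d,K,r,t=load('w2');p2,d2,K2,r2,t2=load('scene0')
o1,a=ray((293,31),K,r,t);o2,b=ray((421.7,122.0),K2,r2,t2)
a=a[0]/np.linalg.norm(a[0]);b=b[0]/np.linalg.norm(b[0])
s=np.linalg.lstsq(np.c_[a,-b],o2-o1,rcond=None)[0];print('tri',o1+s[0]*a,o2+s[1]*b)
inc([565.7,337,70],94.9);inc([565.7,337,16.5],94.9)"
```

```text
tri [560.91365579 395.3639451   44.6532619 ] [562.25858198 395.87906249  44.75277126]
pos [564.2 260.  268.2] yaw 94.61 gap 85.6 t 2.25 F [-0.6 -0.6  0.8] q [0.32 0.36 1.41 0.   1.37 0.24]
inc [0.3067 0.0311 0.7927] turn -0.0032
pos [564.2 260.  268.2] yaw 94.61 gap 85.6 t 2.25 F [-0.6 -0.6  0.8] q [0.32 0.36 1.41 0.   1.37 0.24]
inc [0.3067 0.0312 1.0067] turn -0.0032
```

Emit:
move_arm(increments=[[0.1, 0.01, 0.16, -0.003, 1], [0.2, 0.02, 0.33, -0.003, 1], [0.3067, 0.031, 0.5, -0.003, 1], [0.3067, 0.031, 0.67, -0.003, 1], [0.3067, 0.031, 0.78, -0.003, 1]])

```text
time_s: 2.75
tcp_pos: [564.8, 332.8, 70.3]
eef_rot: [[-0.082, 0.997, -0.004], [0.997, 0.082, -0.003], [-0.002, -0.004, -1.0]]
force: [-0.5, -0.0, -0.4]
finger_gap: 85.2
```

```bash
python3 -c "
from h import *
inc([565.7,337,16.5],94.9)"
```

```text
pos [564.8 332.8  70.3] yaw 94.69 gap 85.2 t 2.75 F [-0.5 -0.  -0.4] q [ 0.43  0.6   1.53 -0.    1.01  0.35]
inc [0.0169 0.0058 0.2152] turn -0.0024
```

Emit:
move_arm(increments=[[0.0, 0.001, 0.1, 0, 1], [0.0, 0.001, 0.18, 0, 1], [0.0, 0.001, 0.224, 0, 1], [0.0, 0.001, 0.224, 0, 1], [0.0, 0.001, 0.224, 0, 1]])

```text
time_s: 3.25
tcp_pos: [567.4, 334.7, 18.3]
eef_rot: [[-0.081, 0.997, 0.001], [0.997, 0.081, 0.0], [0.0, 0.001, -1.0]]
force: [-0.3, 0.9, 1.1]
finger_gap: 85.2
```

```bash
python3 -c "
from h import *
inc([565.7,337,16.5],94.9)"
```

```text
pos [567.4 334.7  18.3] yaw 94.65 gap 85.2 t 3.25 F [-0.3  0.9  1.1] q [ 0.43  0.67  1.56 -0.    0.91  0.35]
inc [ 0.0097 -0.006   0.0073] turn -0.0027
```

Close enough; small correction then close.

Emit:
move_arm(increments=[[0.009, -0.006, 0.007, -0.002, 1], [0.009, -0.006, 0.007, -0.002, -1], [0.009, -0.006, 0.007, -0.002, -1], [0.009, -0.006, 0.007, -0.002, -1], [0.009, -0.006, 0.007, -0.002, -1]], squeeze=80)

```text
time_s: 3.75
tcp_pos: [565.1, 337.9, 16.1]
eef_rot: [[-0.085, 0.996, 0.0], [0.996, 0.085, 0.0], [0.0, 0.0, -1.0]]
force: [-0.4, -0.0, -0.4]
finger_gap: 27.9
```

Emit:
move_arm(increments=[[0, 0, 0, 0, -1], [0, 0, 0, 0, -1], [0, 0, 0, 0, -1], [0, 0, 0, 0, -1], [0, 0, 0, 0, -1]])

```text
time_s: 4.25
tcp_pos: [565.2, 338.0, 16.2]
eef_rot: [[-0.085, 0.996, 0.0], [0.996, 0.085, 0.0], [0.0, 0.001, -1.0]]
force: [-0.7, 0.1, 5.8]
finger_gap: 18.7
```

```bash
python3 -c "
from h import *
inc([565.7,337,16.5],94.9)
snap('scene','s3');snap('wrist','w3')
p=cv2.imread('pics/s3.png');cv2.imwrite('pics/s3c.png',cv2.resize(p[60:300,230:450],None,fx=2.5,fy=2.5))"
```

```text
pos [565.2 338.   16.2] yaw 94.89 gap 18.7 t 4.25 F [-0.7  0.1  5.8] q [0.43 0.67 1.56 0.   0.91 0.35]
inc [-0.004   0.0015 -0.0012] turn -0.0001
```

View pics/s3c.png

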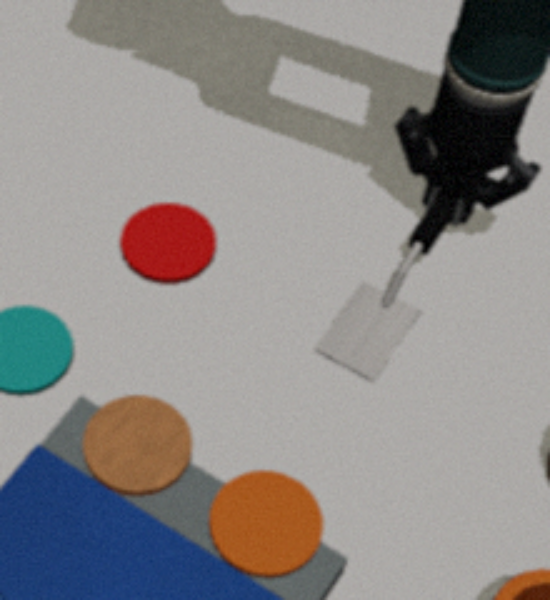

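View pics/w3.png

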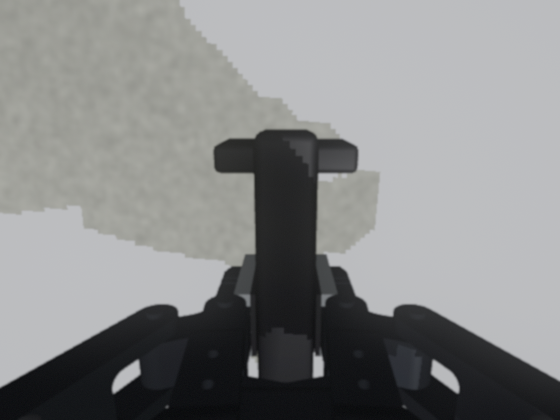

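```bash
cat > plan.py <<'E'
from h import *
b=np.array([500.5,-41.2]);o=np.array([624.0,-32.8])
uy=(o-b)/np.linalg.norm(o-b);ux=np.array([uy[1],-uy[0]])
O=(b+o)/2+46*ux   # board origin
yawb=np.degrees(np.arctan2(-ux[1],-ux[0])) # tool yaw = board -x dir
def tcp(tipx,ztop,by=-62):
    tip=O+ux*tipx+uy*by
    return np.r_[tip-190.7*ux, ztop+13.7]
E
python3 -c "
from plan import *
print(O,ux,yawb)
p,d,K,r,t=load('w1')
P=plane([(176,305),(386,306.5)],36,K,r,t);print('riser pts (board x,y):',[( (q[:2]-O)@ux,(q[:2]-O)@uy) for q in P])
P=plane([(165,249),(395,250)],30,K,r,t);print('front corner?',[( (q[:2]-O)@ux,(q[:2]-O)@uy) for q in P])
P=plane([(110,62),(91,226)],8,K,r,t);print('red,turq',P)
cv2.imwrite('pics/w1c.png',cv2.resize(p[200:330,150:410],None,fx=3,fy=3,interpolation=cv2.INTER_CUBIC))
inc(tcp(-130,60),yawb)
print(tcp(-130,14.5),tcp(-66,30),tcp(9,102))
"
```

```text
[565.37153285 -82.8939651 ] [ 0.06785941 -0.99769489] 93.89104799921539
riser pts (board x,y): [(np.float64(0.4800591407441557), np.float64(-111.57875921940777)), (np.float64(-0.7241064096827127), np.float64(120.29371477100749))]
front corner? [(np.float64(-62.91164420181202), np.float64(-121.14791162784026)), (np.float64(-65.06447920954093), np.float64(126.1787113632722))]
red,turq [[378.99144579 157.90051306   8.        ]
 [351.16747244 -16.58909328   8.        ]]
pos [565.3 337.9  16.2] yaw 94.89 gap 18.7 t 4.35 F [-0.   0.3  4.7] q [0.43 0.67 1.56 0.   0.91 0.35]
inc [-0.3902 -0.3686 -0.2303] turn 0.0111
[481.75193674 232.85950384  28.2       ] [486.09493897 169.00703065  43.7       ] [491.1843947   94.17991364 115.7       ]
```

View pics/w1c.png

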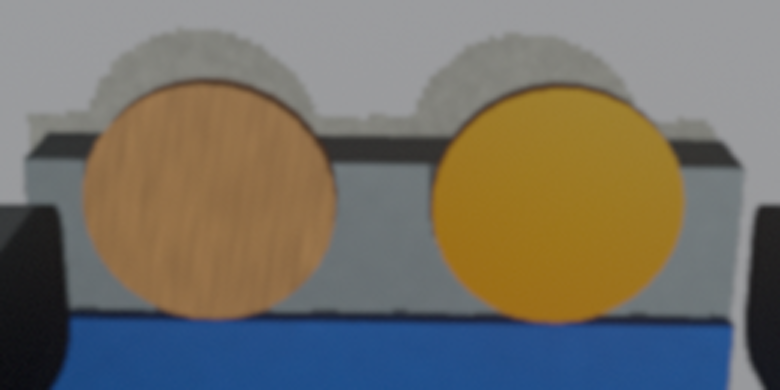

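Emit:
move_arm(increments=[[0, 0, -0.05, 0, -1], [0, 0, -0.14, 0, -1], [-0.04, -0.04, -0.2, 0, -1], [-0.14, -0.13, -0.23, 0.005, -1], [-0.24, -0.23, -0.23, 0.01, -1]])

```text
time_s: 4.85
tcp_pos: [513.8, 273.0, 74.9]
eef_rot: [[-0.07, 0.998, 0.003], [0.998, 0.07, 0.001], [0.001, 0.003, -1.0]]
force: [0.5, -0.6, -1.9]
finger_gap: 19.3
```

```bash
python3 -c "
from plan import *
inc(tcp(-130,60),yawb);inc(tcp(-120,15),yawb)
"
```

```text
pos [513.8 273.   74.9] yaw 94.02 gap 19.3 t 4.85 F [ 0.5 -0.6 -1.9] q [ 0.37  0.51  1.71 -0.    0.92  0.3 ]
inc [-0.1514 -0.139   0.0044] turn 0.0014
pos [513.8 273.   74.9] yaw 94.02 gap 19.3 t 4.85 F [ 0.5 -0.6 -1.9] q [ 0.37  0.51  1.71 -0.    0.92  0.3 ]
inc [-0.1916 -0.1397  0.1844] turn 0.0014
```

Emit:
move_arm(increments=[[-0.07, -0.07, 0.0, 0, -1], [-0.15, -0.138, 0.0, 0, -1], [-0.15, -0.138, 0.08, 0, -1], [-0.15, -0.138, 0.15, 0, -1], [-0.15, -0.138, 0.184, 0, -1]])

```text
time_s: 5.35
tcp_pos: [480.1, 232.7, 26.6]
eef_rot: [[-0.069, 0.998, -0.002], [0.998, 0.069, -0.001], [-0.0, -0.002, -1.0]]
force: [0.2, 0.2, -1.8]
finger_gap: 18.8
```

```bash
python3 -c "
from plan import *
snap('wrist','w4');snap('side','d4');snap('scene','s4')
inc(tcp(-120,15),yawb)
a=cv2.imread('pics/d4.png')[150:330,130:400];b=cv2.imread('pics/s4.png')[120:300,200:470]
cv2.imwrite('pics/x4.png',cv2.resize(np.vstack([a,b]),None,fx=1.6*1.04,fy=1.6*1.04,interpolation=cv2.INTER_CUBIC))
"
```

```text
pos [480.7 233.2  27.2] yaw 94.0 gap 19.0 t 5.5 F [-0.  -0.2 -1.8] q [0.32 0.54 1.84 0.   0.76 0.25]
inc [-0.0416  0.0038 -0.0062] turn 0.0012
```

View pics/x4.png

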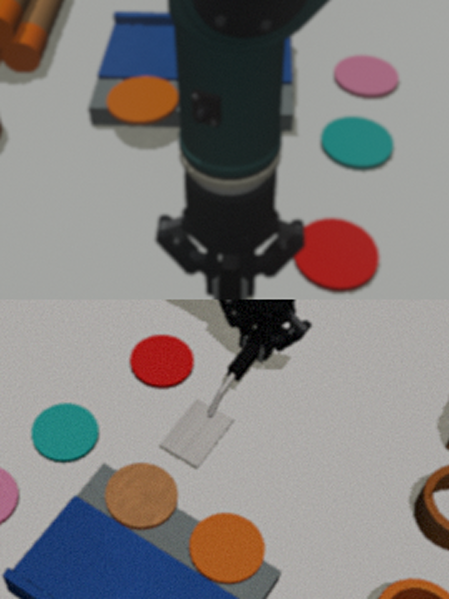

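View pics/w4.png

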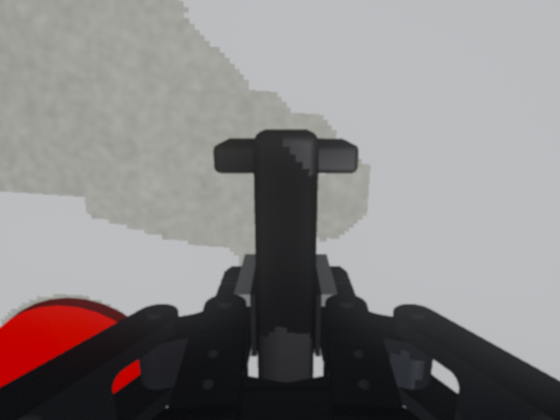

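```bash
python3 -c "
from plan import *
p,d,K,r,t=load('s4')
def bd(q): return np.round([(q[:2]-O)@ux,(q[:2]-O)@uy,q[2]],1)
for q in plane([(296.8,205.3),(317.8,219.8)],14,K,r,t): print('front corner',bd(q))
for uv in [(305,205),(315,210),(322,195),(330,200)]: print('depth',bd(depthpts(uv,d,K,r,t)[0]))
inc(tcp(-66,15),yawb); 
"
```

```text
front corner [-135.3  -92.2   14. ]
front corner [-130.7  -34.5   14. ]
depth [-147.4  -78.7   11.6]
depth [-149.6  -53.9   10.9]
depth [-189.3  -61.5   14.1]
depth [-189.5  -40.5   12.1]
pos [480.7 233.2  27.2] yaw 94.0 gap 19.0 t 5.5 F [-0.  -0.2 -1.8] q [0.32 0.54 1.84 0.   0.76 0.25]
inc [-0.2576  0.0034 -0.0061] turn 0.0012
```

Emit:
move_arm(increments=[[-0.05, 0.001, -0.006, 0.001, -1], [-0.11, 0.002, -0.006, 0.001, -1], [-0.17, 0.003, -0.006, 0.001, -1], [-0.23, 0.003, -0.006, 0.001, -1], [-0.26, 0.003, -0.006, 0.001, -1]])

```text
time_s: 6.0
tcp_pos: [486.3, 166.4, 29.0]
eef_rot: [[-0.066, 0.998, -0.0], [0.998, 0.066, -0.0], [-0.0, -0.0, -1.0]]
force: [0.9, -0.5, -1.1]
finger_gap: 19.1
```

```bash
python3 -c "
from plan import *
snap('scene','s5')
b=cv2.imread('pics/s5.png')[120:300,200:470]
cv2.imwrite('pics/x5.png',cv2.resize(b,None,fx=2.5,fy=2.5,interpolation=cv2.INTER_CUBIC))
s0=tcp(-66,15);inc(s0,yawb)
from cell import env
R=env.observe()['eef_rot'];now=env.observe()['tcp_pos'];tx=((now[:2]+190.7*ux-O)@ux);print('tip x',tx,'y',(now[:2]-O)@uy,'ztop',now[2]-13.7)
# arc
r0=66
base=np.array([-65.,16.3])
for th in range(0,116,6):
    a=np.radians(th)
    if th<41: q=np.array([-6*np.tan(a)-r0*np.cos(a),30+r0*np.sin(a)])
    else: q=np.array([-8*np.sin(a)-r0*np.cos(a),36-8*np.cos(a)+r0*np.sin(a)])
    print(th,np.round(q,1))
"
```

```text
pos [486.3 166.1  28.9] yaw 93.8 gap 19.1 t 6.05 F [ 0.5 -0.8 -1.2] q [ 0.19  0.52  1.89 -0.    0.74  0.13]
inc [ 0.0118 -0.0001  0.001 ] turn -0.001
tip x -63.055718268929446 y -61.985768651713485 ztop 15.243399232383815
0 [-66.  30.]
6 [-66.3  36.9]
12 [-65.8  43.7]
18 [-64.7  50.4]
24 [-63.   56.8]
30 [-60.6  63. ]
36 [-57.8  68.8]
42 [-54.4  74.2]
48 [-50.1  79.7]
54 [-45.3  84.7]
60 [-39.9  89.2]
66 [-34.2  93. ]
72 [-28.   96.3]
78 [-21.5  98.9]
84 [-14.9 100.8]
90 [ -8. 102.]
96 [ -1.1 102.5]
102 [  5.9 102.2]
108 [ 12.8 101.2]
114 [19.5 99.5]
```

View pics/x5.png

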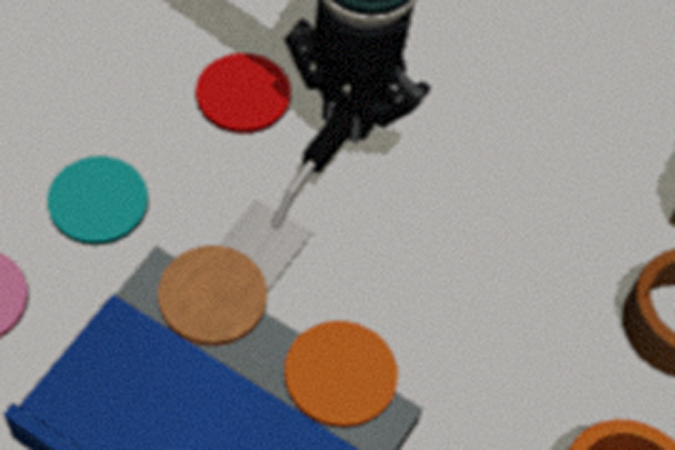

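Emit:
move_arm(increments=[[0.012, 0, -0.035, 0, -1], [0.013, 0, -0.063, 0, -1], [0.013, 0, -0.087, 0, -1], [0.011, 0, -0.114, 0, -1], [0.007, 0, -0.141, 0, -1]])

```text
time_s: 6.55
tcp_pos: [486.2, 170.6, 64.8]
eef_rot: [[-0.069, 0.998, 0.0], [0.998, 0.069, 0.0], [0.0, 0.0, -1.0]]
force: [0.1, 0.4, -2.0]
finger_gap: 18.7
```

```bash
cat > st.py <<'E'
from plan import *
from cell import env
import sys
snap('scene',sys.argv[1])
b=cv2.imread(f'pics/{sys.argv[1]}.png')[120:320,200:470]
cv2.imwrite(f'pics/x{sys.argv[1]}.png',cv2.resize(b,None,fx=2.5,fy=2.5,interpolation=cv2.INTER_CUBIC))
s=env.observe();now=s['tcp_pos'];print('tip x',(now[:2]+190.7*ux-O)@ux,'y',(now[:2]-O)@uy,'ztop',now[2]-13.7,s['force'],s['ft_torque'],s['time_s'],s['finger_gap'])
E
python3 st.py s6
```

```text
tip x -67.46587563592325 y -61.17280519030203 ztop 51.98360279777481 [ 0.159043    0.24371081 -1.20033486] [ 0.20212688 -0.01220484 -0.01957575] 6.6 18.709696945792032
```

View pics/xs6.png

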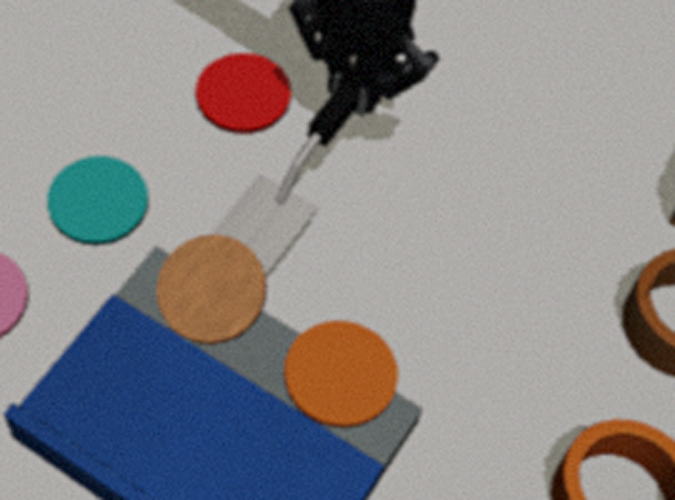

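Emit:
move_arm(increments=[[-0.008, 0, -0.022, 0, -1], [-0.018, 0, -0.046, 0, -1], [-0.03, 0, -0.07, 0, -1], [-0.044, 0, -0.092, 0, -1], [-0.06, 0, -0.114, 0, -1]])

```text
time_s: 7.1
tcp_pos: [487.2, 154.9, 93.1]
eef_rot: [[-0.068, 0.998, 0.0], [0.998, 0.068, 0.0], [0.0, 0.0, -1.0]]
force: [-0.0, 0.3, -1.3]
finger_gap: 18.8
```

```bash
python3 st.py s7
```

```text
tip x -51.334170725768644 y -61.32973126342039 ztop 80.08223133989685 [ 0.4432072  -0.47341804 -1.38593526] [ 0.15491384 -0.00888247 -0.05542469] 7.15 19.286751506641032
```

View pics/xs7.png

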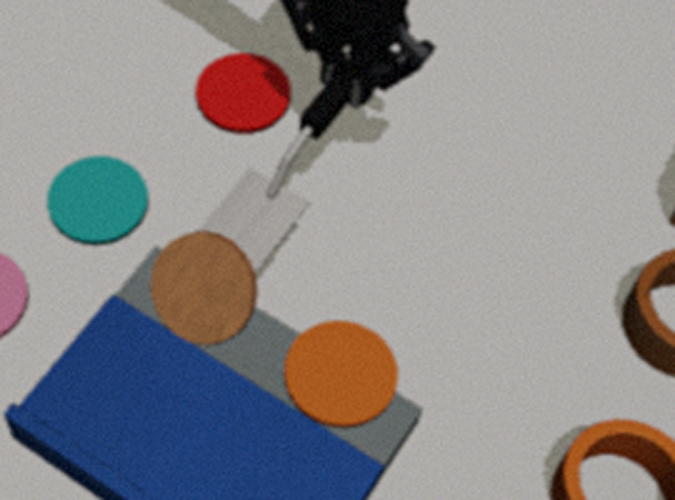

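Emit:
move_arm(increments=[[-0.018, 0, -0.02, 0, -1], [-0.04, 0, -0.038, 0, -1], [-0.062, 0, -0.052, 0, -1], [-0.086, 0, -0.066, 0, -1], [-0.112, 0, -0.076, 0, -1]])

```text
time_s: 7.65
tcp_pos: [489.2, 126.7, 111.9]
eef_rot: [[-0.068, 0.998, 0.0], [0.998, 0.068, 0.0], [0.0, 0.0, -1.0]]
force: [0.6, 0.0, -2.0]
finger_gap: 18.8
```

```bash
python3 st.py s8
```

```text
tip x -22.807205838401934 y -61.599337824692356 ztop 98.42595828532403 [ 0.18329443 -0.33136096 -0.87884069] [ 0.08531839 -0.03144255  0.04703836] 7.7 18.643220890725967
```

View pics/xs8.png

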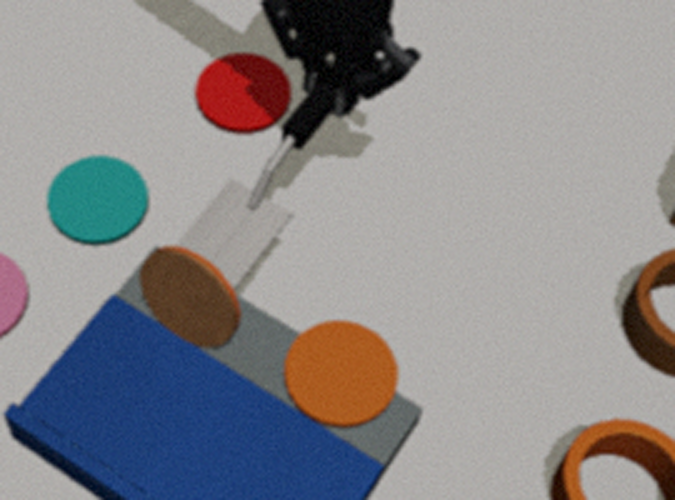

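Emit:
move_arm(increments=[[-0.026, 0, -0.008, 0, -1], [-0.052, 0, -0.012, 0, -1], [-0.076, 0, -0.014, 0, -1], [-0.1, 0, -0.014, 0, -1], [-0.124, 0, -0.014, 0, -1]])

```text
time_s: 8.2
tcp_pos: [491.2, 95.8, 115.0]
eef_rot: [[-0.068, 0.998, -0.0], [0.998, 0.068, 0.0], [0.0, -0.0, -1.0]]
force: [0.1, -0.0, -2.0]
finger_gap: 19.1
```

```bash
python3 st.py s9
```

```text
tip x 8.086487977100367 y -61.87671769211807 ztop 101.24991644007731 [-0.13546802 -0.85862654 -1.23617004] [ 0.05898748 -0.01529794 -0.00615319] 8.25 18.76865112529294
```

View pics/xs9.png

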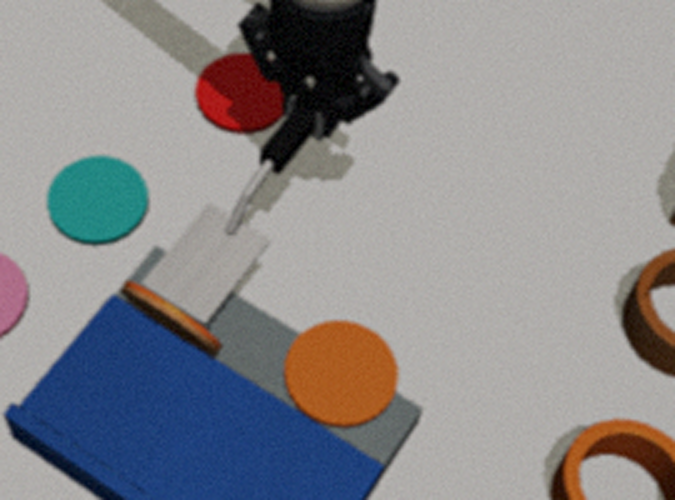

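Emit:
move_arm(increments=[[-0.026, 0, 0.002, 0, -1], [-0.05, 0, 0.004, 0, -1], [-0.06, 0, 0.004, 0, -1], [-0.06, 0, 0, 0, -1], [-0.06, 0, -0.02, 0, -1]])

```text
time_s: 8.75
tcp_pos: [491.8, 81.4, 119.9]
eef_rot: [[-0.068, 0.998, -0.001], [0.998, 0.068, 0.0], [0.0, -0.001, -1.0]]
force: [0.6, -0.4, -1.0]
finger_gap: 18.9
```

```bash
python3 st.py s10
```

```text
tip x 21.713960717021262 y -61.54124457537319 ztop 107.19075788731737 [ 0.21357659  0.66793546 -1.48626819] [ 0.07705918 -0.040946    0.04747524] 8.8 18.958608327570488
```

View pics/xs10.png

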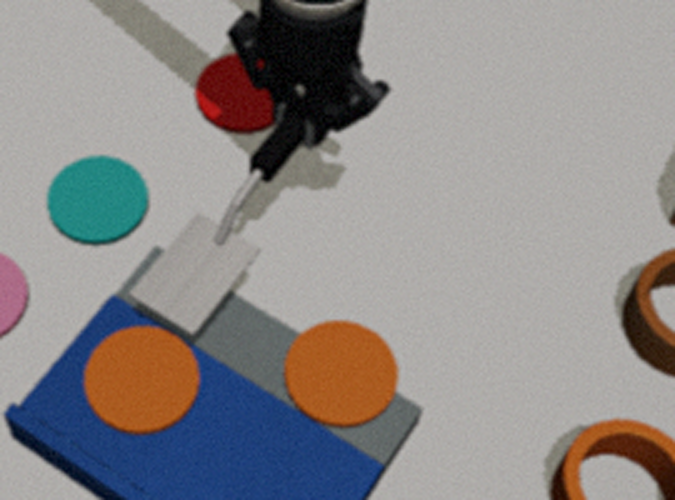

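Emit:
move_arm(increments=[[0.08, 0, -0.01, 0, -1], [0.2, 0, -0.01, 0, -1], [0.36, 0, -0.01, 0, -1], [0.52, 0.03, 0.0, 0, -1], [0.68, 0.08, 0.05, 0, -1]])

```text
time_s: 9.3
tcp_pos: [501.0, 254.5, 108.9]
eef_rot: [[-0.068, 0.998, 0.002], [0.998, 0.068, 0.001], [0.001, 0.002, -1.0]]
force: [0.3, 0.0, -1.5]
finger_gap: 18.8
```

```bash
python3 -c "
from plan import *
inc([540,300,40],94);inc([540,300,16.2],94)"
```

```text
pos [501.  254.5 108.9] yaw 93.92 gap 18.8 t 9.3 F [ 0.3  0.  -1.5] q [0.35 0.44 1.73 0.   0.97 0.28]
inc [0.1709 0.1675 0.2763] turn -0.0009
pos [501.  254.5 108.9] yaw 93.92 gap 18.8 t 9.3 F [ 0.3  0.  -1.5] q [0.35 0.44 1.73 0.   0.97 0.28]
inc [0.1708 0.1672 0.3715] turn -0.0009
```

Emit:
move_arm(increments=[[0.07, 0.06, 0.06, 0, -1], [0.13, 0.13, 0.14, 0, -1], [0.16, 0.16, 0.21, 0, -1], [0.16, 0.16, 0.26, 0, -1], [0.16, 0.16, 0.28, 0, -1]])

```text
time_s: 9.8
tcp_pos: [536.4, 294.6, 36.2]
eef_rot: [[-0.069, 0.998, -0.003], [0.998, 0.069, -0.001], [-0.001, -0.003, -1.0]]
force: [-0.5, -1.4, -1.0]
finger_gap: 18.9
```

```bash
python3 -c "
from plan import *
snap('scene','s11');b=cv2.imread('pics/s11.png')[90:350,200:470]
cv2.imwrite('pics/xs11.png',cv2.resize(b,None,fx=2.3,fy=2.3,interpolation=cv2.INTER_CUBIC))
inc([540,300,16.2],94)"
```

```text
pos [536.1 294.2  36.1] yaw 93.91 gap 18.9 t 9.85 F [-0.5 -0.6 -2. ] q [0.39 0.6  1.66 0.   0.89 0.32]
inc [0.0223 0.0176 0.0794] turn -0.001
```

View pics/xs11.png

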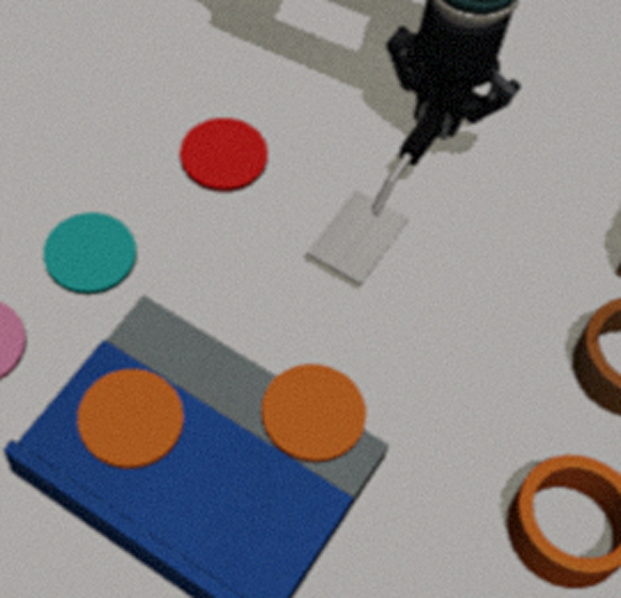

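Emit:
move_arm(increments=[[0, 0, 0.02, 0, -1], [0, 0, 0.04, 0, -1], [0, 0, 0.055, 0, -1], [0, 0, 0.066, 0, -1], [0, 0, 0.072, 0, -1]])

```text
time_s: 10.35
tcp_pos: [537.8, 294.9, 19.5]
eef_rot: [[-0.068, 0.998, -0.0], [0.998, 0.068, 0.0], [0.0, -0.0, -1.0]]
force: [-0.3, 0.4, -1.6]
finger_gap: 18.9
```

```bash
python3 -c "
from plan import *
inc([536,294,16.2])"
```

```text
pos [537.8 294.9  19.5] yaw 93.89 gap 18.9 t 10.35 F [-0.3  0.4 -1.6] q [0.39 0.62 1.67 0.   0.85 0.32]
inc [-0.0029 -0.0073  0.0133] turn 0
```

Emit:
move_arm(increments=[[0, 0, 0.002, 0, -1], [0, 0, 0.004, 0, -1], [0, 0, 0.006, 0, -1], [0, 0, 0.008, 0, -1], [0, 0, 0.01, 0, -1]])

```text
time_s: 10.85
tcp_pos: [537.8, 295.1, 17.1]
eef_rot: [[-0.068, 0.998, 0.0], [0.998, 0.068, 0.0], [0.0, 0.0, -1.0]]
force: [0.0, 0.9, -1.9]
finger_gap: 18.9
```

Emit:
move_arm(increments=[[0, 0, 0.001, 0, -1], [0, 0, 0.002, 0, -1], [0, 0, 0.002, 0, -1], [0, 0, 0.002, 0, -1], [0, 0, 0.002, 0, -1]], squeeze=20)

```text
time_s: 11.35
tcp_pos: [537.8, 295.0, 16.6]
eef_rot: [[-0.068, 0.998, -0.0], [0.998, 0.068, 0.0], [0.0, -0.0, -1.0]]
force: [-0.4, 0.0, -1.0]
finger_gap: 18.4
```

Emit:
move_arm(increments=[[0, 0, 0.001, 0, -1], [0, 0, 0.002, 0, -1], [0, 0, 0.003, 0, -1], [0, 0, 0.004, 0, -1], [0, 0, 0.004, 0, -1]])

```text
time_s: 11.85
tcp_pos: [537.9, 295.0, 16.2]
eef_rot: [[-0.068, 0.998, 0.0], [0.998, 0.068, 0.0], [0.0, 0.0, -1.0]]
force: [-0.9, -0.5, 5.1]
finger_gap: 18.6
```

Emit:
move_arm(increments=[[0, 0, 0, 0, -0.5], [0, 0, 0, 0, -0.4], [0, 0, 0, 0, -0.3], [0, 0, 0, 0, -0.1], [0, 0, 0, 0, 0.1]])

```text
time_s: 12.35
tcp_pos: [537.8, 295.0, 15.5]
eef_rot: [[-0.068, 0.998, -0.0], [0.998, 0.068, 0.0], [0.0, -0.0, -1.0]]
force: [0.2, -0.0, -0.6]
finger_gap: 46.9
```

Emit:
move_arm(increments=[[0, 0, 0, 0, 0.5], [0, 0, 0, 0, 0.5], [0, 0, 0, 0, 0.5], [0, 0, -0.03, 0, 0.5], [0, 0, -0.1, 0, 0.5]])

```text
time_s: 12.85
tcp_pos: [536.6, 294.5, 39.9]
eef_rot: [[-0.068, 0.998, -0.003], [0.998, 0.068, -0.001], [-0.001, -0.003, -1.0]]
force: [0.1, 0.0, 0.4]
finger_gap: 63.9
```

Emit:
move_arm(increments=[[0, 0, -0.1, 0, 0.5], [0, 0, -0.25, 0, 0.5], [0, 0, -0.4, 0, 0.5], [0.1, 0, -0.5, 0, 0.5], [0.1, 0, -0.55, 0, 0.5]])

```text
time_s: 13.35
tcp_pos: [537.6, 322.6, 182.0]
eef_rot: [[-0.069, 0.998, 0.005], [0.998, 0.069, 0.004], [0.003, 0.005, -1.0]]
force: [1.3, -0.0, 1.3]
finger_gap: 64.3
```

```bash
python3 -c "
from plan import *
inc([536,294,16.2])
snap('scene','s12');b=cv2.imread('pics/s12.png')[90:350,200:470]
cv2.imwrite('pics/xs12.png',cv2.resize(b,None,fx=2.3,fy=2.3,interpolation=cv2.INTER_CUBIC))
snap('wrist','w12')
for n in ['s12','w12']:
  p,d,K,r,t=load(n);hsv=cv2.cvtColor(p,cv2.COLOR_BGR2HSV)
  m=cv2.inRange(hsv,(5,150,80),(28,255,255))
  for c in cv2.findContours(m,cv2.RETR_EXTERNAL,cv2.CHAIN_APPROX_NONE)[0]:
    if cv2.contourArea(c)<600: continue
    e=cv2.fitEllipse(c);z=depthpts(np.round(e[0]),d,K,r,t)[0];q=plane(e[0],z[2],K,r,t)[0]
    mk=np.zeros(m.shape,np.uint8);cv2.drawContours(mk,[c],-1,1,-1);P=depthpts(np.argwhere(mk>0)[:,::-1],d,K,r,t)
    print(n,np.round(e[0]),'world',np.round(q,1),'board',np.round([(q[:2]-O)@ux,(q[:2]-O)@uy],1),'zpct',np.round(np.percentile(P[:,2],[10,50,90]),1))
  g=cv2.cvtColor(p,cv2.COLOR_BGR2GRAY);uv=np.argwhere(g<60)[:,::-1];P=depthpts(uv,d,K,r,t);k=(abs(P[:,0]-538)<45)&(abs(P[:,1]-297)<70)&(P[:,2]>25)&(P[:,2]<60)
  if k.sum():
    A=np.c_[P[k][:,:2]-[538,295],np.ones(k.sum())];print(n,'handle z',np.median(P[k][:,2]),'plane fit',np.linalg.lstsq(A,P[k][:,2],rcond=None)[0],k.sum())
"
```

```text
pos [537.6 322.6 182. ] yaw 93.96 gap 64.3 t 13.35 F [ 1.3 -0.   1.3] q [0.43 0.44 1.51 0.   1.18 0.36]
inc [-0.1161 -0.0179  0.6627] turn 0
s12 [416. 382.] world [ 857.1 -140.7   93.1] board [ 77.4 287.1] zpct [48.  90.5 97. ]
s12 [452. 314.] world [850.7  45.6  -1.8] board [-108.9  293.3] zpct [-0.6 31.  49.4]
s12 [256. 272.] world [ 508.3 -139.7   45.9] board [ 52.8 -60.8] zpct [42.3 44.4 46.4]
s12 [336. 269.] world [625.3 -35.7  39.6] board [-43.  63.] zpct [36.4 38.4 40.6]
s12 [479. 241.] world [815.7 226.1  -1.2] board [-291.3  270.7] zpct [-0.2 33.1 49.4]
s12 handle z 45.65073081754531 plane fit [-1.21102130e-01 -3.99831010e-02  4.38004146e+01] 449
w12 handle z 46.51089824126032 plane fit [ 0.06329659 -0.05141289 45.53821302] 3714
```

View pics/xs12.png

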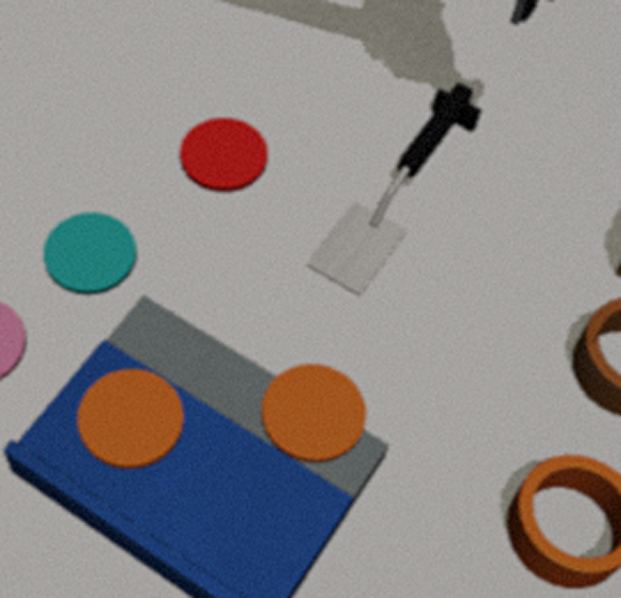

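View pics/w12.png

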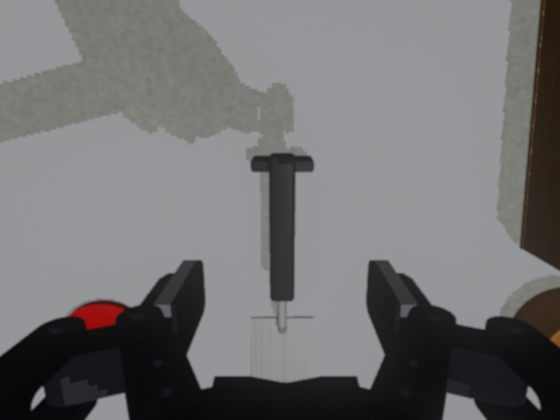

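Emit:
move_arm(increments=[[0, 0, 0, 0, 0.5], [0, 0, 0, 0, 0.5], [0, 0, 0, 0, 0.5], [0, 0, 0, 0, 0.5], [0, 0, 0, 0, 0.5]])

```text
time_s: 13.95
tcp_pos: [535.9, 319.6, 177.4]
eef_rot: [[-0.068, 0.998, -0.001], [0.998, 0.068, -0.0], [-0.0, -0.001, -1.0]]
force: [-0.9, -0.8, 1.1]
finger_gap: 64.2
```

```bash
python3 -c "
from cell import env
print(env.close_job())"
```

```text
the job is handed in; nothing more can be done
None
```

The brown disc is turned over on the upper step with its orange face up. The spatula is back on the bench, released. I handed the job in at about 14 s and got no verdict back.

I gripped the spatula by its handle, put the blade about 25 mm under the disc's overhang and swung the tip up and over in an arc. The disc then fell flat by itself.

**Last checks:**
- **Turned disc:** its centre is at board (53, -61) mm and its top at about z 44 mm, level within depth noise.
- **Other disc:** it is within about 2 mm of where the same camera put it at the start, which is the camera's own accuracy.
- **Spatula:** it stands on blade and foot, with the handle top at about 46 mm, as at the start. The gripper is open and about 160 mm above where it let go.

**Disagreements:**
- The first two-view height of the handle's front end came out at 26 mm because I matched the wrong pixel. The rear end gave 45 mm and the depth image 46 mm, so I used those.
- The scene and side cameras differed by about 5 mm on the disc positions. I used the wrist camera's values, which lay between them.
- A plane fit to the handle, as a check that it is level, was noisy. The two cameras even gave opposite slopes across it, so I judged the spatula upright from its height and the pictures.

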